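# Seat the toppled filter cell on the detector head and hold it home

### The job

The knurled filter cell has been knocked over beside the detector head: set it upright, window up, and put it mouth down over the detector's spigot, then turn it until the hidden keyways inside drop over the spigot's pins. Push it fully home against its spring and finish while still gripping it and holding it pushed home (let go and it springs up). Leave the bottle, the dropper bottle, the rubber stopper and the petri dish where they are.

Things in the scene. Friction and masses are not known exactly. Their poses are not given: they have to be found in the camera images.
- filter_cell: filter cell: aluminium cap with a knurled outside, 54 mm diameter, 60 mm tall, about 0.15 kg, lying on its side at the start. Origin: centre of the open mouth; z: along its axis from the mouth to the closed end. Inside the mouth are lands, 28 mm tall, 38 mm bore, cut by four straight keyways 9 mm wide at the cell's own +x, +y, -x, -y. Above the lands the bore is 48 mm, 54 mm deep in all.
- cell_window (a point): centre of the filter cell's closed end, a glass window in a black ring, 60 mm from the mouth; up when the cell is upright
- seat (a point): centre of the level shoulder (68 mm across, 30 mm above the worktop) of the fixed detector head, base plate 110x110x12 mm with a black cable gland on one side. z points up. A steel spigot rises from it, 35 mm diameter, 48 mm tall, the top 10 mm tapered to 27 mm. The cell is home when its mouth is down on this shoulder.
- pin_level (a point): point on the spigot's axis 14.5 mm above the shoulder, level with four pins a quarter turn apart, 5 mm thick, reaching 22.4 mm from the axis. Which way they point is not told (not by this frame either). With keyways off the pins the cell rides on them, mouth 17 mm above the shoulder; turned by at most a quarter turn either way, keyways meet pins (within 0.09 rad) and it drops.
- spring_ring (a joint): steel spring ring round the spigot's foot: 0 when up, its top 6 mm above the shoulder; -0.006 when flush. It pushes the cell up with 3 N at 0 and 9 N when flush (home); the cell alone does not press it down.
- bottle: bystander: reagent bottle, 50 mm diameter, 115 mm tall; origin at the centre of its underside
- dropper: bystander: small dropper bottle, 34 mm diameter, 74 mm tall; origin at the centre of its underside
- rubber_stopper: bystander: rubber stopper, 36 mm diameter, 30 mm tall; origin at the centre of its underside
- dish: bystander: petri dish, 96 mm diameter, 16 mm tall; origin at the centre of its underside

How it is judged:
By the outcome, as a careful person would: the job done as asked, in the order asked, and still so for the second after the job is handed in, while the arm keeps its last pose, push and grip.
It also fails if it takes over 64 s, if anything falls off the work surface, if the arm or the gripper's body presses on something with over 40 N, if the wrist force passes 120 N, or if a joint passes its speed limit or range.

### The arm

A 7-joint arm with a two-finger parallel gripper is mounted at the origin on a cart in front of the work surface, level with it; the furniture and walls round the work are solid. World frame = base frame: x ahead of the robot, y to its left, z up, the work surface at z = 0. Lengths are in m, angles in rad, forces in N, time in s.
With the tool pointing down it reaches from about 0.35 to 0.9 m from the base axis. Payload 19.9 kg.
Tool frame: the origin (TCP) lies midway between the tips of the shut fingers; the grasp point (between the pads) lies 19 mm behind it; z points along the fingers, y is the line along which they close (so a half turn about z gives the same grasp; the last joint's range is limited). The gripper opens to 85 mm and grips with 20 to 120 N. Pads are 22 mm wide; open, the fingers measure 114 mm over their backs; the gripper's body (76 mm by 85 mm) begins 54 mm behind the grasp point. The pads swing forward as they close: fully open they stand 13 mm farther back than shut.
Start: joints at [-1.369, 0.417, -0.01, 1.614, 0.005, 1.111, -0.053], TCP at [0.15, 0.607, 0.231] pointing down, gripper open.
Joint ranges: [-2.81, 2.81], [-0.39, 2.02], [-1.27, 1.25], [0.06, 2.57], [-1.19, 4.33], [0.19, 2], [-2.82, 2.82]. Speed limits (rad/s): [1.89, 1.89, 2.39, 2.39, 3.01, 3.01, 3.01].

### API

Orientations are given as a rotation vector (axis times angle).
In Python, from rig import telemetry, capture, get_calibration, finish_job gives the robot as it stands.
- The arm moves only by the tool play_rows, never from a script. Its arguments are lists of equal length, an entry for each row: "angular": the turn, a rotation vector about the tool's x, y, z in rad, a list of three; "travel": the shift along the tool's x, y, z in mm, a list of three; "claw": the opening, from 0 (shut) to 1 (fully open). A call has 1 to 12 rows; each row shifts and turns the commanded pose from where the row before left it, along the tool's axes as they then stand; what a row does not reach is not made up. A row lasts 1/10 s, in which the tool goes at most 50 mm and 8.59 degrees, less where a joint would pass 70% of its speed; a pose out of reach is approached as far as the arm can. A call with a gripper value outside its range is refused whole. The fingers move at their own pace and stop on an object; the grip force is fixed at half the most. Time passes only in rows, so rows that do not move let the fingers close. It gives the time, the measured TCP pose, the force, the opening and the grip force at its end, in the units of the state.
- telemetry.state(): the state, without advancing time (a new reading comes with each control period).
- capture(name): name is "scene" or "top"; returns (picture, depth): 420x560x3 uint8, red, green, blue; 420x560 float32, m along the optical axis (not along the pixel's ray), 0 where there is no reading.
- get_calibration(name): a dict with "fx", "fy", "cx", "cy" (pixels), "k1" (the pictures are not rectified: a ray, as slopes to the right and down, at radius r is drawn at 1 + k1 r^2 times it, then the intrinsics apply), "pose" (4x4, takes a point from camera to world coordinates). Camera axes: x right, y down, z forward; pixel columns grow to the right and rows downward; lengths in m; the calibration is good to about 2 mm. A picture is of the moment at which its call begins. get_calibration takes no time and is no camera call.
- finish_job(): hands the job in; it is judged then, once.
The state is a dict: "time_s": time; "joints": joint angles; "joint_vel": joint speeds; "joint_efforts": joint torques, N m; "tool_pos": TCP position; "eef_rot": TCP orientation; "force": force on the tool from outside, world axes, zero at the start; "moment": the same for the moment, N m; "finger_gap": finger opening in m; "grasp_force": force on a finger pad.
Only numpy, scipy, OpenCV 4.12 (cv2) and the standard library are available. Lean on these libraries where they do the work, as an engineer would, in place of code of your own. Each camera call takes 0.05 s, during which the arm holds its last target. There are 200 camera calls.

## Working session

There is one attempt and no reset: what is moved stays moved. The work goes in short steps, Python scripts to look and compute and a tool call to move; the robot and the scene stay as the last step left them, time stands still between calls to the robot, and variables do not carry over. Pictures are saved under pics/ and viewed, at most 10 in all, crops included, and the job is handed in when it is done.

Besides the shell and the picture viewer there is one more tool, called after "Emit:" as name(argument=value, ...), one argument or row to a line, values as JSON. play_rows: Moves the arm, as the interface text tells. Its arguments: {"type":"object","properties":{"angular":{"type":"array","items":{"type":"array","items":{"type":"number"}}},"travel":{"type":"array","items":{"type":"array","items":{"type":"number"}}},"claw":{"type":"array","items":{"type":"number"}}},"required":["angular","travel","claw"]}

```bash
mkdir -p pics
cat > h.py <<'E'
import numpy as np, cv2
from rig import telemetry, capture, get_calibration, finish_job
from scipy.spatial.transform import Rotation as R
def snap(n,f):
    p,d=capture(n); np.savez(f'pics/{f}.npz',p=p,d=d); cv2.imwrite(f'pics/{f}.png',p[:,:,::-1]); return p,d
def world(n,d):
    c=get_calibration(n); v,u=np.mgrid[0:420,0:560].astype(float)
    K=np.array([[c['fx'],0,c['cx']],[0,c['fy'],c['cy']],[0,0,1]])
    q=cv2.undistortPoints(np.stack([u,v],-1).reshape(-1,1,2),K,np.array([c['k1'],0,0,0,0.])).reshape(420,560,2)
    P=np.dstack([q[...,0]*d,q[...,1]*d,d]); T=np.array(c['pose']); return P@T[:3,:3].T+T[:3,3]
E
python3 - <<'E'
from h import *
a,_=snap('scene','s0'); b,_=snap('top','t0')
for n in('scene','top'): print(get_calibration(n))
print(telemetry.state())
E
```

```text
{'fx': 545.4250716689071, 'fy': 545.4250716689071, 'cx': 268.9443331138295, 'cy': 210.25904718380954, 'k1': 0.05388468338311198, 'pose': array([[ 0.5719402 , -0.34988139,  0.74193492, -0.48073139],
       [-0.82026858, -0.25124536,  0.51384359, -0.90296656],
       [ 0.00662339, -0.9024737 , -0.43069403,  0.68170328],
       [ 0.        ,  0.        ,  0.        ,  1.        ]])}
{'fx': 389.677410360585, 'fy': 389.677410360585, 'cx': 282.5584790385089, 'cy': 208.24957644134116, 'k1': -0.07272256223364389, 'pose': array([[-0.01958862, -0.99106132,  0.13196118,  0.41299986],
       [-0.99977095,  0.01827841, -0.01113288, -0.16394428],
       [ 0.00862133, -0.13214903, -0.99119237,  1.32131511],
       [ 0.        ,  0.        ,  0.        ,  1.        ]])}
{'time_s': 0.1, 'joints': array([-1.36952884,  0.41791544, -0.01032233,  1.6140718 ,  0.00469502,
        1.11069998, -0.05298486]), 'joint_vel': array([-1.39408679e-04, -1.72986676e-03, -1.27843023e-03, -1.65270160e-03,
       -1.23030139e-05,  4.91660321e-04, -1.95015185e-03]), 'joint_efforts': array([ 2.19509078e-03, -8.65835595e+01,  6.79549109e-01, -4.35636413e+01,
        1.90983393e-02,  4.97045592e-03,  5.49166464e-05]), 'tool_pos': array([0.15016867, 0.60638973, 0.23073975]), 'eef_rot': array([-3.80335551e-01, -3.11842626e+00,  1.67912269e-03]), 'force': array([0.57916653, 0.07934472, 0.70602548]), 'moment': array([ 0.04471402, -0.02065476,  0.04370165]), 'grasp_force': 0.0, 'finger_gap': 0.08533730231766201}
```

View pics/s0.png

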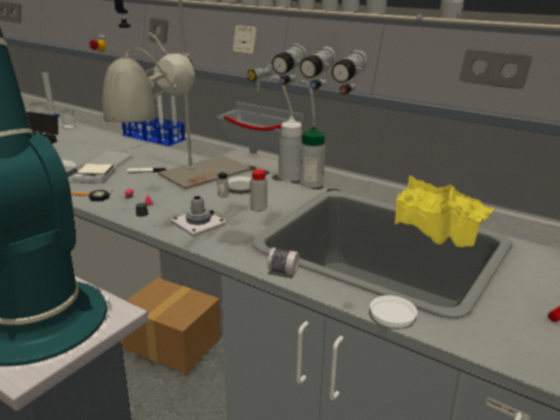

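View pics/t0.png

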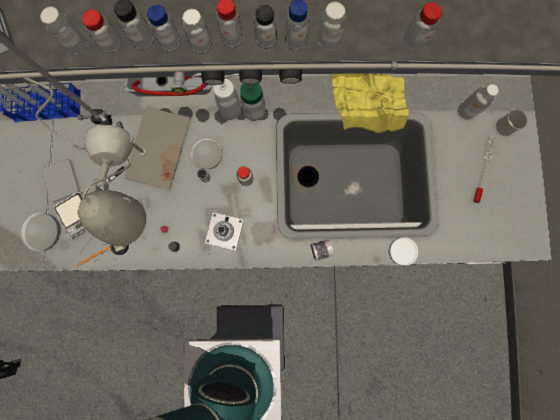

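The scene view shows the cell lying at about (284,262) and the detector at (198,215). In the top view, the cell is at (320,250), the detector at (224,231), the dish at (403,251) and the red-cap bottle at (244,175).

Run:
```python
from h import *
def crop(p,u0,v0,w,h,s): return cv2.resize(p[v0:v0+h,u0:u0+w],None,fx=s,fy=s,interpolation=cv2.INTER_CUBIC)
s=np.load('pics/s0.npz');t=np.load('pics/t0.npz')
A=crop(s['p'],165,190,65,45,6);B=crop(s['p'],255,235,65,45,6);C=crop(t['p'],195,205,65,50,6);D=crop(t['p'],292,225,65,50,6)
im=np.vstack([np.hstack([A,B]),np.hstack([C,D])]);cv2.imwrite('pics/c0.png',im[:,:,::-1]);print(im.shape)
W=world('top',t['d']);Ws=world('scene',s['d'])
for n,X,pts in(('top',W,[(320,250),(224,231),(224,222),(403,251),(244,175),(204,176),(174,246),(300,240),(330,262),(310,255),(330,245)]),('sc',Ws,[(284,262),(275,262),(292,264),(198,200),(198,212)])):
    for u,v in pts: print(n,u,v,X[v,u].round(4))
for n,X in(('top',W),('sc',Ws)):
    m=(X[...,2]>.02)&(X[...,2]<.07)&(abs(X[...,0]-.42)<.09)&(abs(X[...,1]+.27)<.1)
    Q=X[m];print(n,len(Q),Q.min(0),Q.max(0),Q.mean(0)); 
    c,e,_=cv2.PCACompute2(Q[:,:2].astype(np.float32),None)[0:3] if len(Q) else (0,0,0);print(c,e)
```

```text
(570, 780, 3)
top 320 250 [ 0.4429 -0.2966  0.0564]
top 224 231 [0.5088 0.011  0.0757]
top 224 222 [0.542  0.0168 0.0338]
top 403 251 [ 0.4342 -0.5816  0.0147]
top 244 175 [ 0.6822 -0.0576  0.1135]
top 204 176 [0.6914 0.0779 0.0686]
top 174 246 [0.4654 0.1836 0.0302]
top 300 240 [ 0.4793 -0.2357  0.0005]
top 330 262 [ 0.4032 -0.3346  0.0036]
top 310 255 [ 0.4281 -0.268   0.0029]
top 330 245 [ 0.4585 -0.3303  0.0517]
sc 284 262 [ 0.4257 -0.3182  0.036 ]
sc 275 262 [ 0.4135 -0.3016  0.0362]
sc 292 264 [ 0.4254 -0.3401  0.0386]
sc 198 200 [0.5039 0.0101 0.0762]
sc 198 212 [0.4982 0.0072 0.0436]
top 315 [ 0.41098066 -0.34133849  0.02233108] [ 0.4758943  -0.27058636  0.06108513] [ 0.44371823 -0.30508571  0.04820546]
[[ 0.4437183  -0.30508578]] [[-0.22627732  0.97406286]
 [ 0.97406286  0.22627732]]
sc 561 [ 0.40549912 -0.34026891  0.02011299] [ 0.47466019 -0.27433928  0.05569181] [ 0.42776092 -0.3107837   0.04101735]
[[ 0.42776114 -0.31078374]] [[-0.55315524  0.8330782 ]
 [ 0.8330782   0.55315524]]
```

View pics/c0.png

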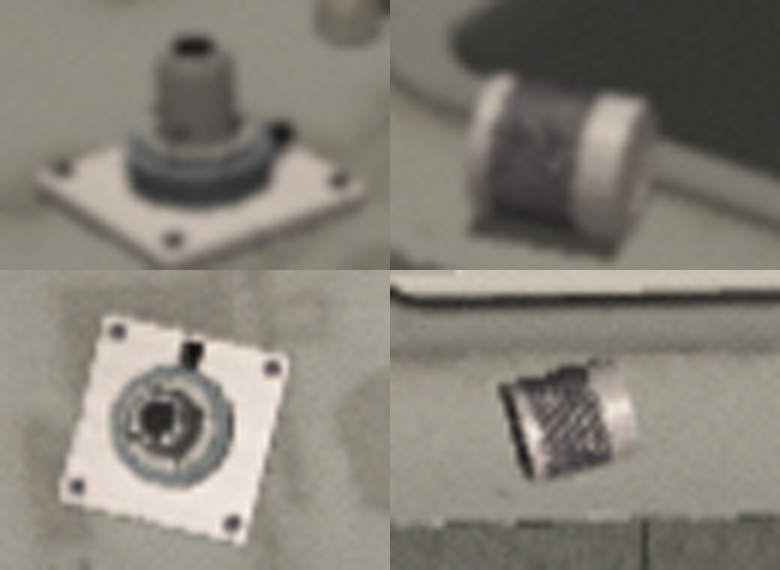

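Run:
```python
from h import *
s=np.load('pics/s0.npz');t=np.load('pics/t0.npz')
f=lambda p,u0,v0,w,h,k: np.clip(cv2.resize(p[v0:v0+h,u0:u0+w],None,fx=k,fy=k,interpolation=cv2.INTER_CUBIC)*1.3,0,255)
im=np.hstack([f(s['p'],266,244,40,36,10),f(t['p'],305,232,40,36,10)]);cv2.imwrite('pics/c1.png',im[:,:,::-1])
from scipy.optimize import least_squares
Q=[]
for n,x in(('top',t),('scene',s)):
    X=world(n,x['d']);m=(X[...,2]>.012)&(X[...,2]<.07)&(abs(X[...,0]-.44)<.06)&(abs(X[...,1]+.305)<.06);Q.append(X[m])
for q in Q+[np.vstack(Q)]:
    def r(p):
        a=np.array([-np.sin(p[2]),np.cos(p[2])]);n=np.array([a[1],-a[0]])
        return np.hypot((q[:,:2]-p[:2])@n,q[:,2]-.027-p[3])-.027
    # p3: z bias
    o=least_squares(lambda p:np.r_[r(p),(p[3])*30,((p[:2]-[.443,-.305])@[-np.sin(p[2]),np.cos(p[2])])*3],[.443,-.305,.23,0],loss='soft_l1',f_scale=.002)
    p=o.x;a=np.array([-np.sin(p[2]),np.cos(p[2])]);k=abs(r(p))<.004;s_=(q[k][:,:2]-p[:2])@a
    print(p,np.percentile(s_,[0,1,3,97,99,100]),(abs(r(p))>.005).mean())
    e=(p[:2]+a*(s_.min()+s_.max())/2);print('mid',e)
# depth of -y end face in scene: along-axis coordinate of pixels
X=world('scene',s['d']);c=np.array([.443,-.305]);a=np.array([-.226,.974])
print((((X[250:275:3,282:304,:2]-c)@a)*1000).round(0).astype(int))
```

```text
[ 4.44649244e-01 -3.04537469e-01  2.73426130e-01  1.22858176e-04] [-0.06457969 -0.0541635  -0.03055312  0.02774332  0.02878997  0.02937945] 0.11898016997167139
mid [ 0.44940184 -0.32148377]
[ 4.41366507e-01 -3.05384569e-01  2.31216654e-01 -2.91199006e-05] [-0.03044963 -0.02981048 -0.02905963  0.02847164  0.02993996  0.0306253 ] 0.078003120124805
mid [ 0.44134638 -0.30529907]
[ 4.42266999e-01 -3.05180514e-01  2.41461963e-01  1.11515805e-04] [-0.06273504 -0.03016854 -0.02910209  0.02853369  0.02965039  0.03088762] 0.10362173038229376
mid [ 0.44607472 -0.32064227]
[[   5    2    1   -3   -4   -6   -9  -10   60   58   58   56   56   53
    54   52   50   49   46   44   45   44]
 [   1   -3   -5   -6   -8  -10  -13  -15  -16  -20  -21  -24  -27  -28
   -29  -29  -28   48   46   44   45   44]
 [  -4   -5   -7  -10  -12 -374  -15  -18  -22  -24  -25  -27  -30  -23
   -27  -28  -28   47   46   46   43   45]
 [  -5   -7  -10  -11  -13  -15  -19  -20  -23  -25  -28  -31  -19  -21
   -24  -26  -29  -23  -24  -25   42   42]
 [  -5   -8   -9  -14  -15  -20  -20  -22  -24  -27  -30  -29  -22  -24
   -25  -28  -29  -28  -29  -30  -33  -35]
 [  -8   -9  -12  -15  -15  -19  -21  -23  -27  -28  -29  -18  -23  -25
   -27  -28  -27  -30  -31  -34  -37  -39]
 [  -9   -9  -13  -13  -17  -19  -20  -25  -27  -29  -20  -23  -25  -27
   -29  -26  -29  -31  -33  -36  -37  -39]
 [  -7   -9  -10  -15  -16  -21  -22  -24  -26  -29  -30  -27  -25  -28
   -29  -31  -35  -35  -38  -39  -41  -44]
 [  -3   -5   -7   -9  -12  -13  -16  -23  -24  -28  -29  -28  -29  -31
   -33  -35  -38  -40  -42  -45  -47  -48]][ WARN:0@0.309] global loadsave.cpp:1063 imwrite_ Unsupported depth image for selected encoder is fallbacked to CV_8U.
```

View pics/c1.png

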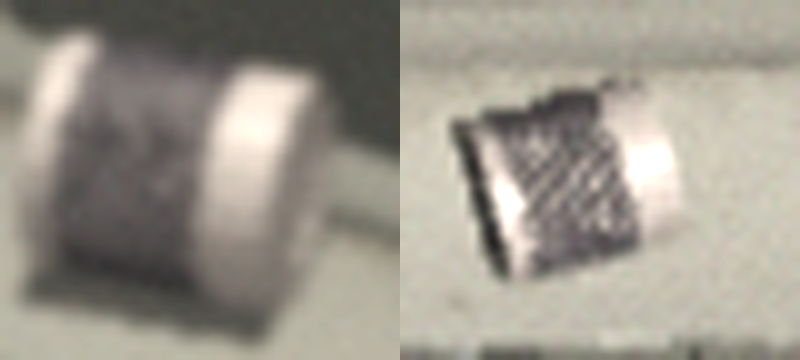

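The scene crop shows the cell's right (-y) end as concave in depth, so that end is the mouth. In the top view the black ring is at the left (+y) end, so that is the window. Next I check obstacles along the sweep.

```bash
cat >> h.py <<'E'
from scipy.linalg import logm,expm
def cur():
    s=telemetry.state();T=np.eye(4);T[:3,:3]=R.from_rotvec(s['eef_rot']).as_matrix();T[:3,3]=s['tool_pos'];return T,s
def pose(p,z,y):
    z=np.array(z,float);z/=np.linalg.norm(z);y=np.array(y,float);y-=z*(y@z);y/=np.linalg.norm(y)
    T=np.eye(4);T[:3,:3]=np.c_[np.cross(y,z),y,z];T[:3,3]=p;return T
def rows(A,B,n):
    D=np.linalg.inv(A)@B;w=R.from_matrix(D[:3,:3]).as_rotvec()
    L=np.zeros((4,4));L=logm(D).real/n;E=expm(L)
    print(n,'rows ang',(w/n).round(4),'mm',(E[:3,3]*1000).round(2),'| per-row deg',np.degrees(np.linalg.norm(w)/n).round(2),'mm',np.linalg.norm(E[:3,3]*1000).round(1))
c0=np.array([.4415,-.305,.027]);th=.231;a=np.array([-np.sin(th),np.cos(th),0]);n=np.array([np.cos(th),np.sin(th),0])
Z=np.array([0,0,1.])
E
python3 - <<'E'
from h import *
for nm,f in(('top','t0'),('scene','s0')):
    X=world(nm,np.load(f'pics/{f}.npz')['d'])
    for lo,hi in((.1,.2),(.2,.3),(.3,.5),(.5,.8)):
        m=(X[...,2]>lo)&(X[...,2]<hi)&(X[...,0]>.15)&(X[...,0]<.75)&(X[...,1]>-.5)&(X[...,1]<.75);Q=X[m]
        if len(Q):print(nm,lo,len(Q),np.percentile(Q,[1,50,99],axis=0).round(2).tolist())
T,s=cur();print(T.round(3))
# target A: above cell, tool down, y=n
B=pose([.36,.1,.35],-Z,[np.cos(-.3),np.sin(-.3),0])
B=pose([.42,-.2,.30],-Z,n)
rows(T,B,12)
E
```

```text
top 0.1 125 [[0.67, -0.07, 0.1], [0.69, -0.05, 0.12], [0.71, -0.04, 0.12]]
top 0.2 413 [[0.15, 0.2, 0.25], [0.5, 0.22, 0.28], [0.75, 0.56, 0.3]]
top 0.3 4598 [[0.47, 0.21, 0.3], [0.57, 0.26, 0.38], [0.75, 0.33, 0.43]]
scene 0.1 108 [[0.67, -0.07, 0.1], [0.68, -0.06, 0.11], [0.71, -0.04, 0.12]]
scene 0.2 946 [[0.46, 0.2, 0.25], [0.49, 0.23, 0.28], [0.74, 0.38, 0.3]]
scene 0.3 3360 [[0.46, 0.21, 0.3], [0.54, 0.25, 0.35], [0.74, 0.31, 0.42]]
[[-0.971  0.24  -0.     0.15 ]
 [ 0.24   0.971 -0.001  0.606]
 [-0.    -0.001 -1.     0.231]
 [ 0.     0.     0.     1.   ]]
12 rows ang [-0.0001  0.0001  0.0914] mm [-65.31 -35.88  -5.74] | per-row deg 5.24 mm 74.7
```

Emit:
play_rows(
  angular=[
    [0,0,0],
    [0,0,0],
    [0,0,0],
    [0,0,0],
    [0,0,0],
    [0,0,0],
    [0,0,0],
    [0,0,0],
    [0,0,0],
    [0,0,0],
    [0,0,0],
  ],
  travel=[
    [-10,-20,-7],
    [-15,-31,-7],
    [-15,-31,-7],
    [-15,-31,-7],
    [-15,-31,-7],
    [-15,-31,-7],
    [-15,-31,-7],
    [-15,-31,-7],
    [-15,-31,-7],
    [-15,-31,-7],
    [0,0,0],
  ],
  claw=[1,1,1,1,1,1,1,1,1,1,1],
)

```text
time_s: 1.2
tool_pos: [0.22, 0.2787, 0.302]
eef_rot: [0.386, 3.118, 0.002]
force: [0.3, 1.1, 0.5]
finger_gap: 0.0853
grasp_force: 0.0
```

Run:
```python
from h import *
T,s=cur();print(T.round(3),s['joints'].round(2))
B=pose([.43,-.16,.30],-Z,n)
rows(T,B,12)
# path check
D=np.linalg.inv(T)@B;L=logm(D).real
for k in(.25,.5,.75):print((T@expm(L*k))[:3,3].round(3))
```

```text
[[-0.97   0.244  0.     0.22 ]
 [ 0.244  0.97   0.001  0.279]
 [-0.     0.001 -1.     0.302]
 [ 0.     0.     0.     1.   ]] [-1.14 -0.17  0.13  2.12  0.02  1.19  0.31]
12 rows ang [ 0.0001 -0.0001  0.0911] mm [-39.62 -15.68   0.15] | per-row deg 5.22 mm 42.6
[0.316 0.195 0.302]
[0.387 0.089 0.301]
[ 0.425 -0.033  0.3  ]
```

Emit:
play_rows(
  angular=[
    [0,0,0.091],
    [0,0,0.091],
    [0,0,0.091],
    [0,0,0.091],
    [0,0,0.091],
    [0,0,0.091],
    [0,0,0.091],
    [0,0,0.091],
    [0,0,0.091],
    [0,0,0.091],
    [0,0,0.091],
    [0,0,0.091],
  ],
  travel=[
    [-39.5,-15.5,0],
    [-39.5,-15.5,0],
    [-39.5,-15.5,0],
    [-39.5,-15.5,0],
    [-39.5,-15.5,0],
    [-39.5,-15.5,0],
    [-39.5,-15.5,0],
    [-39.5,-15.5,0],
    [-39.5,-15.5,0],
    [-39.5,-15.5,0],
    [-39.5,-15.5,0],
    [-39.5,-15.5,0],
  ],
  claw=[1,1,1,1,1,1,1,1,1,1,1,1],
)

```text
time_s: 2.4
tool_pos: [0.4316, -0.1553, 0.3013]
eef_rot: [1.948, 2.464, -0.001]
force: [1.7, 0.4, 0.3]
finger_gap: 0.0856
grasp_force: 0.0
```

Run:
```python
from h import *
T,s=cur();print(T.round(3),s['joints'].round(2))
for al in(50,60):
    al=np.radians(al);d=-np.cos(al)*Z-np.sin(al)*a
    B=pose(c0-d*.13+Z*.0,d,n); print(B[:3,3]);rows(T,B,12)
    B=pose([.44,-.17,.2],np.cos(al)*a-np.sin(al)*Z,n);rows(T,B,10)
```

```text
[[-0.231  0.973  0.     0.432]
 [ 0.973  0.231 -0.001 -0.155]
 [-0.001  0.    -1.     0.301]
 [ 0.     0.     0.     1.   ]] [-0.53  0.04  0.84  1.94 -0.03  1.17  0.56]
[ 0.41869973 -0.20805943  0.11056239]
12 rows ang [ 0.0001 -0.0727  0.0001] mm [ 2.56 -2.05 16.73] | per-row deg 4.16 mm 17.1
10 rows ang [-0.0001  0.0699  0.0002] mm [-4.77  0.48  9.32] | per-row deg 4.0 mm 10.5
[ 0.41572393 -0.19540714  0.092     ]
12 rows ang [ 0.0001 -0.0872  0.0001] mm [ 5.7  -2.05 17.62] | per-row deg 5.0 mm 18.6
10 rows ang [-0.      0.0524  0.0002] mm [-3.99  0.48  9.58] | per-row deg 3.0 mm 10.4
```

Emit:
play_rows(
  angular=[
    [0,-0.08,0],
    [0,-0.08,0],
    [0,-0.08,0],
    [0,-0.08,0],
    [0,-0.08,0],
    [0,-0.08,0],
    [0,-0.08,0],
    [0,-0.08,0],
    [0,-0.08,0],
    [0,-0.08,0],
    [0,-0.08,0],
    [0,-0.08,0],
  ],
  travel=[
    [4,-2,12],
    [4,-2,12],
    [4,-2,12],
    [4,-2,12],
    [4,-2,12],
    [4,-2,12],
    [4,-2,12],
    [4,-2,12],
    [4,-2,12],
    [4,-2,12],
    [4,-2,12],
    [4,-2,12],
  ],
  claw=[1,1,1,1,1,1,1,1,1,1,1,1],
)

```text
time_s: 3.6
tool_pos: [0.4125, -0.1758, 0.1557]
eef_rot: [1.411, 1.792, -0.735]
force: [0.5, -0.1, -0.5]
finger_gap: 0.0854
grasp_force: 0.0
```

Run:
```python
from h import *
T,s=cur();print(T.round(3),s['joints'].round(2))
for n_,f in(('scene','s1'),('top','t1')): snap(n_,f)
im=np.hstack([cv2.imread('pics/s1.png')[60:330,100:400],cv2.imread('pics/t1.png')[120:390,150:450]]);cv2.imwrite('pics/j1.png',cv2.resize(im,None,fx=1.3,fy=1.3))
```

```text
[[-0.134  0.972  0.194  0.413]
 [ 0.556  0.235 -0.797 -0.176]
 [-0.821  0.001 -0.572  0.156]
 [ 0.     0.     0.     1.   ]] [-0.83  0.42  0.63  2.4   1.15  0.81 -1.  ]
```

View pics/j1.png

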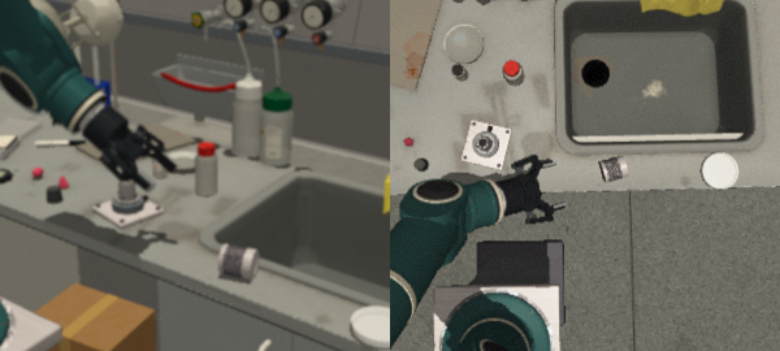

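Run:
```python
from h import *
T,s=cur();al=np.radians(55);d=-np.cos(al)*Z-np.sin(al)*a
B=pose(c0-d*.07,d,n);C=pose(c0+d*.022,d,n);print(B[:3,3],C[:3,3])
rows(T,B,4);rows(B,C,5)
```

```text
[ 0.4283718  -0.24918244  0.06715035] [ 0.44562601 -0.32254266  0.01438132]
4 rows ang [0.0007 0.0011 0.0022] mm [ 7.23 -0.08 27.92] | per-row deg 0.15 mm 28.8
5 rows ang [ 0. -0.  0.] mm [-0.  -0.  18.4] | per-row deg 0.0 mm 18.4
```

Emit:
play_rows(
  angular=[
    [0,0,0.004],
    [0,0,0.004],
    [0,0.004,0],
    [0,0,0],
    [0,0,0],
    [0,0,0],
    [0,0,0],
    [0,0,0],
    [0,0,0],
  ],
  travel=[
    [7.2,0,28],
    [7.2,0,28],
    [7.2,0,28],
    [7.2,0,28],
    [0,0,18],
    [0,0,18],
    [0,0,18],
    [0,0,18],
    [0,0,18],
  ],
  claw=[1,1,1,1,1,1,1,1,1],
)

```text
time_s: 4.6
tool_pos: [0.4485, -0.3212, 0.0171]
eef_rot: [1.422, 1.789, -0.727]
force: [1.0, 0.5, -0.0]
finger_gap: 0.0853
grasp_force: 0.0
```

Run:
```python
from h import *
T,s=cur();print(T.round(4),s['joints'].round(2),s['force'])
al=np.radians(55);d=-np.cos(al)*Z-np.sin(al)*a
rows(T,pose(c0+d*.022,d,n),1)
for n_,f in(('scene','s2'),('top','t2')): snap(n_,f)
f=lambda n,u,v,w,h:cv2.resize(cv2.imread(f'pics/{n}.png')[v:v+h,u:u+w],(390,300),interpolation=cv2.INTER_CUBIC)
cv2.imwrite('pics/j2.png',np.hstack([f('s2',230,200,104,80),f('t2',275,210,91,70)]))
```

```text
[[-0.1258  0.9732  0.1927  0.4485]
 [ 0.5632  0.2299 -0.7937 -0.3212]
 [-0.8167  0.0087 -0.577   0.0171]
 [ 0.      0.      0.      1.    ]] [-0.45  0.9   0.64  2.3   1.87  0.47 -1.69] [ 1.04873781e+00  5.22302013e-01 -4.96542002e-04]
1 rows ang [ 0.0058 -0.0042 -0.0065] mm [ 1.81 -3.11  2.07] | per-row deg 0.56 mm 4.2
```

View pics/j2.png

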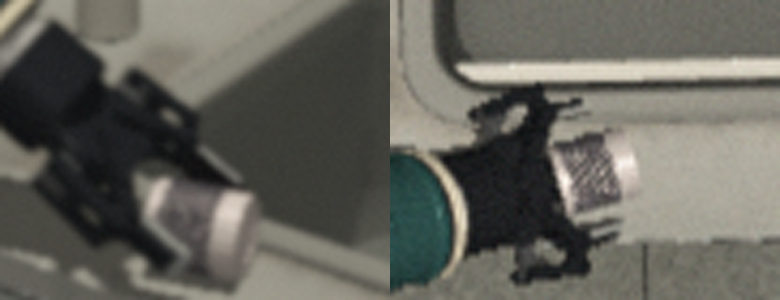

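The fingers straddle the cell in both views (scene crop cell (205,230), top crop (595,170)). I nudge a little and close.

Emit:
play_rows(
  angular=[
    [0.005,-0.004,-0.006],
    [0,0,0],
    [0,0,0],
    [0,0,0],
    [0,0,0],
    [0,0,0],
    [0,0,0],
    [0,0,0],
    [0,0,0],
    [0,0,0],
  ],
  travel=[
    [2,-3,2],
    [0,0,0],
    [0,0,0],
    [0,0,0],
    [0,0,0],
    [0,0,0],
    [0,0,0],
    [0,0,0],
    [0,0,0],
    [0,0,0],
  ],
  claw=[1,1,0,0,0,0,0,0,0,0],
)

```text
time_s: 5.7
tool_pos: [0.4447, -0.3216, 0.0141]
eef_rot: [1.417, 1.791, -0.739]
force: [-0.5, 6.7, 8.2]
finger_gap: 0.0528
grasp_force: 61.0
```

Run:
```python
from h import *
T,s=cur();print(T.round(4),s['joints'].round(2),s['force'])
c=np.linalg.inv(T)@np.r_[c0,1];print('cell in tool',c)
q=T[:3,:3].T@a;print('axis in tool',q)
al=np.radians(55)
B=T.copy();B[2,3]+=.17;B[1,3]+=.1;B[0,3]-=.03;rows(T,B,6)
d2=np.cos(al)*a-np.sin(al)*Z
C=pose(B[:3,3],d2,n);rows(B,C,12)
```

```text
[[-1.320e-01  9.733e-01  1.878e-01  4.447e-01]
 [ 5.577e-01  2.295e-01 -7.977e-01 -3.216e-01]
 [-8.195e-01 -6.000e-04 -5.731e-01  1.410e-02]
 [ 0.000e+00  0.000e+00  0.000e+00  1.000e+00]] [-0.45  0.91  0.64  2.3   1.87  0.48 -1.7 ] [-0.53629087  6.74966624  8.24955003]
cell in tool [-9.44854621e-04  7.25422223e-04 -2.12084434e-02  1.00000000e+00]
axis in tool [ 5.73092082e-01  5.92435253e-04 -8.19490766e-01]
6 rows ang [-0. -0. -0.] mm [-13.26  -1.06 -30.47] | per-row deg 0.0 mm 33.2
12 rows ang [-0.000e+00  1.309e-01  1.000e-04] mm [-0.  0. -0.] | per-row deg 7.5 mm 0.0
```

Emit:
play_rows(
  angular=[
    [0,0,0],
    [0,0,0],
    [0,0,0],
    [0,0,0],
    [0,0,0],
    [0,0,0],
    [0,0,0],
  ],
  travel=[
    [-13.2,-1,-30.4],
    [-13.2,-1,-30.4],
    [-13.2,-1,-30.4],
    [-13.2,-1,-30.4],
    [-13.2,-1,-30.4],
    [-13.2,-1,-30.4],
    [0,0,0],
  ],
  claw=[0,0,0,0,0,0,0],
)

```text
time_s: 6.4
tool_pos: [0.4154, -0.2199, 0.1846]
eef_rot: [1.42, 1.793, -0.732]
force: [1.5, 0.1, -2.7]
finger_gap: 0.0533
grasp_force: 64.4
```

Emit:
play_rows(
  angular=[
    [0,0.131,0],
    [0,0.131,0],
    [0,0.131,0],
    [0,0.131,0],
    [0,0.131,0],
    [0,0.131,0],
    [0,0.131,0],
    [0,0.131,0],
    [0,0.131,0],
    [0,0.131,0],
    [0,0.131,0],
    [0,0.131,0],
  ],
  travel=[
    [0,0,0],
    [0,0,0],
    [0,0,0],
    [0,0,0],
    [0,0,0],
    [0,0,0],
    [0,0,0],
    [0,0,0],
    [0,0,0],
    [0,0,0],
    [0,0,0],
    [0,0,0],
  ],
  claw=[0,0,0,0,0,0,0,0,0,0,0,0],
)

```text
time_s: 7.6
tool_pos: [0.4106, -0.2243, 0.1801]
eef_rot: [-1.706, -2.118, -0.405]
force: [-0.8, 0.5, -1.6]
finger_gap: 0.0531
grasp_force: 64.3
```

```bash
cat >> h.py <<'E'
ct=np.array([-.001,.0007,-.0212]);at=np.array([.573,0,-.8195])  # cell centre/axis in tool frame after first grasp
E
python3 - <<'E'
from h import *
T,s=cur();print(T.round(4),s['joints'].round(2),s['force'],s['finger_gap'],s['grasp_force'])
print('axis now',T[:3,:3]@at,'centre',T[:3,:3]@ct+T[:3,3])
E
```

```text
[[-0.1836  0.9759 -0.1184  0.4106]
 [ 0.8635  0.2176  0.455  -0.2243]
 [ 0.4698 -0.0187 -0.8826  0.1801]
 [ 0.      0.      0.      1.    ]] [ 0.18  0.49  0.59  1.83 -0.52  1.38  1.21] [-0.79982159  0.46682343 -1.56484711] 0.053089926402432513 64.27103884052485
axis now [-0.00819597  0.12189997  0.99246283] centre [ 0.41402248 -0.23468225  0.19833926]
```

Run:
```python
from h import *
T,s=cur();al=np.radians(55)
d2=np.cos(al)*a-np.sin(al)*Z
C=pose([0,0,0],d2,n);A2=C[:3,:3]@at;print(A2)
for z in(.08,.034):
    C[:3,3]=np.array([.44,-.15,z])-C[:3,:3]@ct;print(C[:3,3]);rows(T,C,5);T=C.copy()
for r in (-1,1):print(C[:3,:3].T@Z)
t=np.load('pics/t2.npz');X=world('top',t['d']);
for x in np.arange(.38,.5,.02):
    m=(abs(X[...,0]-x)<.006)&(abs(X[...,1]+.15)<.03);print(x.round(2),np.median(X[m][:,2]).round(4) if m.any() else None)
```

```text
[ 1.53802055e-04 -6.53924658e-04  9.99954398e-01]
[ 0.43634704 -0.13752604  0.06320755]
5 rows ang [-0.002   0.0243 -0.0039] mm [ 1.63  9.14 28.09] | per-row deg 1.42 mm 29.6
[ 0.43634704 -0.13752604  0.01720755]
5 rows ang [ 0. -0.  0.] mm [-5.28 -0.    7.54] | per-row deg 0.0 mm 9.2
[ 5.73576436e-01  4.58096322e-18 -8.19152044e-01]
[ 5.73576436e-01  4.58096322e-18 -8.19152044e-01]
0.38 0.1923
0.4 0.1926
0.42 0.19
0.44 0.1774
0.46 0.0027
0.48 0.0003
```

Emit:
play_rows(
  angular=[
    [-0.002,0.024,-0.004],
    [-0.002,0.024,-0.004],
    [-0.002,0.024,-0.004],
    [-0.002,0.024,-0.004],
    [-0.002,0.024,-0.004],
    [0,0,0],
    [0,0,0],
    [0,0,0],
    [0,0,0],
    [0,0,0],
  ],
  travel=[
    [1.6,9,28],
    [1.6,9,28],
    [1.6,9,28],
    [1.6,9,28],
    [1.6,9,28],
    [-6,0,8],
    [-6,0,8],
    [-6,0,8],
    [0,0,0],
    [0,0,0],
  ],
  claw=[0,0,0,0,0,0,0,0,0,0],
)

```text
time_s: 8.6
tool_pos: [0.4362, -0.1395, 0.0341]
eef_rot: [-1.627, -2.057, -0.507]
force: [0.4, -1.2, -1.1]
finger_gap: 0.0531
grasp_force: 64.3
```

Run:
```python
from h import *
T,s=cur();print(T.round(4),s['joints'].round(2),s['force'],s['finger_gap'],s['grasp_force'])
print('axis now',T[:3,:3]@at,'centre',T[:3,:3]@ct+T[:3,3])
al=np.radians(55);d2=np.cos(al)*a-np.sin(al)*Z
C=pose([0,0,0],d2,n);C[:3,3]=np.array([.44,-.15,.034])-C[:3,:3]@ct;rows(T,C,3)
for n_,f in(('scene','s3'),('top','t3')): snap(n_,f)
f=lambda n,u,v,w,h:cv2.resize(cv2.imread(f'pics/{n}.png')[v:v+h,u:u+w],(390,300),interpolation=cv2.INTER_CUBIC)
cv2.imwrite('pics/j3.png',np.hstack([f('s3',180,180,104,80),f('t3',225,210,91,70)]))
```

```text
[[-1.898e-01  9.731e-01 -1.303e-01  4.362e-01]
 [ 8.010e-01  2.303e-01  5.527e-01 -1.395e-01]
 [ 5.678e-01  5.000e-04 -8.231e-01  3.410e-02]
 [ 0.000e+00  0.000e+00  0.000e+00  1.000e+00]] [ 0.19  0.72  0.43  1.91 -0.74  1.2   1.33] [ 0.37170965 -1.15260192 -1.1470366 ] 0.05313164379751694 64.3106142967008
axis now [-0.00195862  0.00603002  0.99993452] centre [ 0.43985543 -0.15181932  0.05101902]
3 rows ang [-0.0001  0.0023  0.0005] mm [-2.71  0.19  4.99] | per-row deg 0.14 mm 5.7
```

View pics/j3.png

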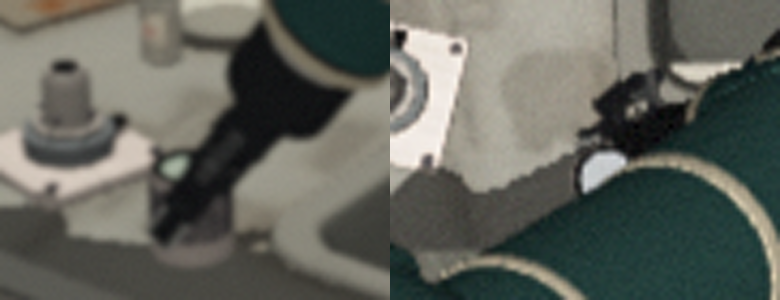

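Both crops show the cell upright in the fingers, window up. Lowering it to the worktop.

Emit:
play_rows(
  angular=[
    [0,0.004,0],
    [0,0.003,0],
    [0,0,0],
    [0,0,0],
    [0,0,0],
    [0,0,0],
    [0,0,0],
  ],
  travel=[
    [-2.8,0,4.1],
    [-2.8,0,4.1],
    [-2.8,0,4.1],
    [-2.3,0,3.3],
    [-0.6,0,0.8],
    [0,0,0],
    [0,0,0],
  ],
  claw=[0,0,0,0,0,0,0],
)

```text
time_s: 9.4
tool_pos: [0.4361, -0.1386, 0.0144]
eef_rot: [-1.621, -2.051, -0.513]
force: [-3.6, 0.3, 10.8]
finger_gap: 0.0534
grasp_force: 65.3
```

Run:
```python
from h import *
T,s=cur();print(s['force'],s['moment'])
print('axis now',T[:3,:3]@at,'centre',T[:3,:3]@ct+T[:3,3])
```

```text
[-3.61923423  0.31979443 10.84755462] [0.44501789 0.44991792 0.36097641]
axis now [-1.48732376e-04 -2.38130659e-03  9.99951777e-01] centre [ 0.43976453 -0.15114236  0.03113965]
```

Emit:
play_rows(
  angular=[
    [0,0,0],
    [0,0,0],
    [0,0,0],
    [0,0,0],
    [0,0,0],
    [0,0,0],
    [0,0,0],
    [0,0,0],
    [0,0,0],
    [0,0,0],
    [0,0,0],
  ],
  travel=[
    [0,0,0],
    [0,0,0],
    [0,0,0],
    [0,0,0],
    [0,0,0],
    [0,0,-5],
    [0,0,-15],
    [0,0,-30],
    [0,0,-30],
    [0,0,-30],
    [0,0,-30],
  ],
  claw=[1,1,1,1,1,1,1,1,1,1,1],
)

```text
time_s: 10.5
tool_pos: [0.4547, -0.2185, 0.1308]
eef_rot: [-1.623, -2.052, -0.512]
force: [-0.0, 0.1, 0.1]
finger_gap: 0.0854
grasp_force: 0.0
```

Run:
```python
from h import *
T,s=cur();print(T.round(3),s['joints'].round(2))
B=pose([.44,-.151,.19],-Z,n);rows(T,B,7)
```

```text
[[-0.189  0.973 -0.132  0.455]
 [ 0.797  0.23   0.558 -0.218]
 [ 0.573  0.001 -0.819  0.131]
 [ 0.     0.     0.     1.   ]] [ 0.25  0.66  0.51  1.73 -0.63  1.43  1.27]
7 rows ang [ 0.     -0.0872  0.0002] mm [12.35  0.17 -4.64] | per-row deg 5.0 mm 13.2
```

Emit:
play_rows(
  angular=[
    [0,0,0],
    [0,-0.087,0],
    [0,-0.087,0],
    [0,-0.087,0],
    [0,-0.087,0],
    [0,-0.087,0],
    [0,-0.087,0],
    [0,-0.087,0],
    [0,0,0],
  ],
  travel=[
    [0,0,-10],
    [12.3,0,-4.6],
    [12.3,0,-4.6],
    [12.3,0,-4.6],
    [12.3,0,-4.6],
    [12.3,0,-4.6],
    [12.3,0,-4.6],
    [12.3,0,-4.6],
    [0,0,0],
  ],
  claw=[1,1,1,1,1,1,1,1,1],
)

```text
time_s: 11.4
tool_pos: [0.4403, -0.1525, 0.1966]
eef_rot: [1.941, 2.469, 0.004]
force: [0.7, 0.3, -0.1]
finger_gap: 0.0859
grasp_force: 0.0
```

Run:
```python
from h import *
T,s=cur();print(T.round(3),s['joints'].round(2))
for nm,f in(('scene','s4'),('top','t4')):
    p,dd=snap(nm,f);X=world(nm,dd)
    m=(X[...,2]>.05)&(X[...,2]<.068)&(np.hypot(X[...,0]-.44,X[...,1]+.15)<.04);Q=X[m];print(nm,len(Q),Q.min(0),Q.max(0),Q.mean(0))
    # spigot
    m=(X[...,2]>.066)&(X[...,2]<.085)&(np.hypot(X[...,0]-.505,X[...,1]-.01)<.04);Q=X[m];print('spig',len(Q),Q.min(0),Q.max(0),Q.mean(0))
f=lambda n,u,v,w,h:cv2.resize(cv2.imread(f'pics/{n}.png')[v:v+h,u:u+w],(390,300),interpolation=cv2.INTER_CUBIC)
cv2.imwrite('pics/j4.png',np.hstack([f('s4',170,180,104,80),f('t4',200,195,91,70)]))
```

```text
[[-0.236  0.972  0.002  0.44 ]
 [ 0.972  0.236  0.002 -0.153]
 [ 0.001  0.003 -1.     0.197]
 [ 0.     0.     0.     1.   ]] [-0.33  0.2   0.67  2.05 -0.16  0.94  0.67]
scene 254 [ 0.4069407  -0.17976645  0.05007266] [ 0.46843696 -0.12414466  0.06211867] [ 0.43356651 -0.15456506  0.05741481]
spig 88 [0.49070158 0.00349014 0.06639461] [0.52467478 0.03913523 0.08117063] [0.50564149 0.01641197 0.07365406]Traceback (most recent call last):
  File "<stdin>", line 5, in <module>
    return umr_minimum(a, axis, None, out, keepdims, initial, where)
ValueError: zero-size array to reduction operation minimum which has no identity
```

Run:
```python
from h import *
from scipy.optimize import least_squares
def fit(Q,r,c):
    o=least_squares(lambda p:np.hypot(Q[:,0]-p[0],Q[:,1]-p[1])-r,c,loss='soft_l1',f_scale=.0015);return o.x.round(4),len(Q),np.median(abs(o.fun)).round(4)
X=world('scene',np.load('pics/s4.npz')['d'])
Q=X[(X[...,2]>.008)&(X[...,2]<.054)&(np.hypot(X[...,0]-.44,X[...,1]+.152)<.035)];print('cell side',fit(Q,.027,[.44,-.152]))
Q=X[(X[...,2]>.056)&(X[...,2]<.066)&(np.hypot(X[...,0]-.44,X[...,1]+.152)<.035)];print('cell top mid',(Q.min(0)+Q.max(0))/2,np.median(Q[:,2]))
for nm,f in(('scene','s0'),('top','t0'),('scene','s3'),('scene','s4')):
    X=world(nm,np.load(f'pics/{f}.npz')['d'])
    g=np.hypot(X[...,0]-.505,X[...,1]-.012)
    Q=X[(X[...,2]>.045)&(X[...,2]<.066)&(g<.03)];print(nm,'spigot',fit(Q,.0175,[.505,.012]))
    Q=X[(X[...,2]>.014)&(X[...,2]<.026)&(g<.04)];
    if len(Q)>9:print(nm,'shoulder side',fit(Q,.034,[.505,.012]))
    Q=X[(X[...,2]>.026)&(X[...,2]<.04)&(g<.045)];print('  shoulder mid',(np.percentile(Q,2,axis=0)+np.percentile(Q,98,axis=0))/2,Q.max(0)-Q.min(0))
    Q=X[(X[...,2]>.072)&(g<.03)];print('  tip mid',(Q.min(0)+Q.max(0))/2,len(Q))
    Q=X[(X[...,2]>.009)&(X[...,2]<.016)&(g<.09)];
    if nm=='top':
        r=cv2.minAreaRect(Q[:,:2].astype(np.float32)*1000);print('plate',r)
```

```text
cell side (array([ 0.4378, -0.151 ]), 372, np.float64(0.0012))
cell top mid [ 0.43801249 -0.1511338   0.05907711] 0.05861803609983002
scene spigot (array([0.5111, 0.0214]), 92, np.float64(0.0013))
scene shoulder side (array([0.5113, 0.022 ]), 100, np.float64(0.0013))
  shoulder mid [0.50723406 0.01746212 0.03306097] [0.06805675 0.06882175 0.01393703]
  tip mid [0.50938737 0.01927062 0.0761322 ] 56
top spigot (array([0.5132, 0.0214]), 15, np.float64(0.0003))
top shoulder side (array([0.5079, 0.0148]), 61, np.float64(0.005))
  shoulder mid [0.51417888 0.02074522 0.03281551] [0.06717606 0.06672428 0.01397081]
  tip mid [0.51370271 0.02236206 0.07802481] 76
plate ((525.6632690429688, 17.00774383544922), (112.18060302734375, 136.42466735839844), 75.19246673583984)
scene spigot (array([0.5112, 0.0224]), 97, np.float64(0.0015))
scene shoulder side (array([0.5108, 0.0218]), 107, np.float64(0.0016))
  shoulder mid [0.50748908 0.01740769 0.03277869] [0.07084692 0.07050942 0.01367912]
  tip mid [0.50819979 0.01594432 0.07635974] 57
scene spigot (array([0.5115, 0.0219]), 97, np.float64(0.0015))
scene shoulder side (array([0.5124, 0.0222]), 98, np.float64(0.0014))
  shoulder mid [0.5072709  0.01739326 0.03247866] [0.07265837 0.06877068 0.01336954]
  tip mid [0.50768818 0.01882237 0.07671079] 53
```

Emit:
play_rows(
  angular=[
    [0,0,0],
    [0,0,0],
    [0,0,0],
    [0,0,0],
    [0,0,0],
    [0,0,0],
    [0,0,0],
    [0,0,0],
    [0,0,0],
    [0,0,0],
  ],
  travel=[
    [1.5,0,30],
    [0,0,30],
    [0,0,30],
    [0,0,25],
    [0,0,20],
    [0,0,15],
    [0,0,13],
    [0,0,13],
    [0,0,0],
    [0,0,0],
  ],
  claw=[1,1,1,1,1,1,1,1,1,1],
)

```text
time_s: 12.5
tool_pos: [0.4397, -0.1542, 0.0199]
eef_rot: [-1.948, -2.463, -0.003]
force: [-0.8, -0.5, 0.4]
finger_gap: 0.0853
grasp_force: 0.0
```

Run:
```python
from h import *
T,s=cur();print(T.round(4),s['force'])
rows(T,pose([.4397,-.1511,.020],-Z,T[:3,1]),1)
```

```text
[[-2.303e-01  9.731e-01 -2.000e-04  4.397e-01]
 [ 9.731e-01  2.303e-01  2.600e-03 -1.542e-01]
 [ 2.500e-03  4.000e-04 -1.000e+00  1.990e-02]
 [ 0.000e+00  0.000e+00  0.000e+00  1.000e+00]] [-0.80364748 -0.493722    0.38656161]
1 rows ang [ 0.0004 -0.0025  0.    ] mm [ 3.01  0.66 -0.11] | per-row deg 0.15 mm 3.1
```

Emit:
play_rows(
  angular=[
    [0,-0.002,0],
    [0,0,0],
    [0,0,0],
    [0,0,0],
    [0,0,0],
    [0,0,0],
    [0,0,0],
    [0,0,0],
  ],
  travel=[
    [3,0.5,0],
    [0,0,0],
    [0,0,0],
    [0,0,0],
    [0,0,0],
    [0,0,0],
    [0,0,0],
    [0,0,0],
  ],
  claw=[1,1,0,0,0,0,0,0],
)

```text
time_s: 13.3
tool_pos: [0.4398, -0.1507, 0.0202]
eef_rot: [1.948, 2.465, 0.002]
force: [-3.3, 2.0, 13.4]
finger_gap: 0.0531
grasp_force: 60.6
```

Run:
```python
from h import *
T,s=cur();print(T.round(4),s['force'],s['joints'].round(2))
```

```text
[[-2.310e-01  9.730e-01  1.000e-03  4.398e-01]
 [ 9.730e-01  2.310e-01  1.000e-03 -1.507e-01]
 [ 7.000e-04  1.200e-03 -1.000e+00  2.020e-02]
 [ 0.000e+00  0.000e+00  0.000e+00  1.000e+00]] [-3.28457937  1.97855682 13.40279998] [-0.14  0.53  0.49  2.16 -0.46  0.56  0.92]
```

Emit:
play_rows(
  angular=[
    [0,0,0],
    [0,0,0],
    [0,0,0],
    [0,0,0],
    [0,0,0],
    [0,0,0],
    [0,0,0],
    [0,0,0],
    [0,0,0],
    [0,0,0],
    [0,0,0],
    [0,0,0],
  ],
  travel=[
    [0,0,-20],
    [0,0,-30],
    [0,0,-30],
    [0,0,-15],
    [21.5,16,0],
    [21.5,16,0],
    [21.5,16,0],
    [21.5,16,0],
    [21.5,16,0],
    [21.5,16,0],
    [21.8,15.6,0],
    [0,0,0],
  ],
  claw=[0,0,0,0,0,0,0,0,0,0,0,0],
)

```text
time_s: 14.5
tool_pos: [0.5141, 0.0251, 0.1147]
eef_rot: [-1.942, -2.469, -0.002]
force: [-0.3, -0.9, -2.4]
finger_gap: 0.0532
grasp_force: 63.7
```

Run:
```python
from h import *
T,s=cur();print(T.round(4),s['force'],s['joints'].round(2),s['finger_gap'])
rows(T,pose([.5135,.0218,.100],-Z,T[:3,1]),2)
for n_,f in(('scene','s5'),('top','t5')): snap(n_,f)
f=lambda n,u,v,w,h:cv2.resize(cv2.imread(f'pics/{n}.png')[v:v+h,u:u+w],(390,300),interpolation=cv2.INTER_CUBIC)
cv2.imwrite('pics/j5.png',np.hstack([f('s5',146,150,104,80),f('t5',180,195,91,70)]))
```

```text
[[-2.352e-01  9.719e-01  6.000e-04  5.141e-01]
 [ 9.719e-01  2.352e-01  1.300e-03  2.510e-02]
 [ 1.200e-03  9.000e-04 -1.000e+00  1.147e-01]
 [ 0.000e+00  0.000e+00  0.000e+00  1.000e+00]] [-0.25045295 -0.86536853 -2.39278337] [-0.57  0.42  0.57  2.   -0.31  0.8   0.41] 0.05322551447133653
2 rows ang [ 0.0005 -0.0006  0.    ] mm [-1.54 -0.7   7.36] | per-row deg 0.04 mm 7.6
```

View pics/j5.png

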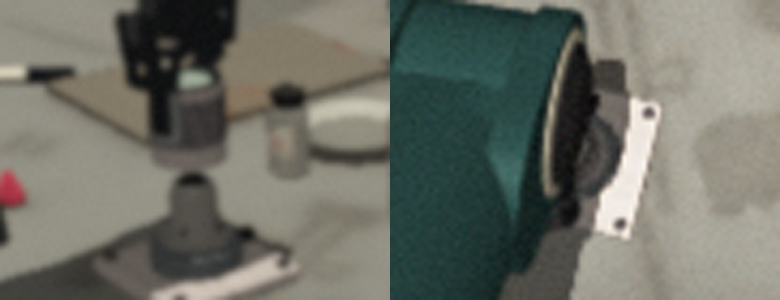

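The scene crop shows the cell mouth (188,155) hanging just above the spigot (193,185), and the cell is upright. I check the relative offset in the same camera.

Run:
```python
from h import *
from scipy.optimize import least_squares
def fit(Q,r,c):
    o=least_squares(lambda p:np.hypot(Q[:,0]-p[0],Q[:,1]-p[1])-r,c,loss='soft_l1',f_scale=.0015);return o.x.round(4),len(Q),np.median(abs(o.fun)).round(4)
X=world('scene',np.load('pics/s5.npz')['d'])
g=np.hypot(X[...,0]-.511,X[...,1]-.024)
Q=X[(X[...,2]>.096)&(X[...,2]<.105)&(g<.033)];print('cell low band',fit(Q,.027,[.511,.024]))
Q=X[(X[...,2]>.045)&(X[...,2]<.066)&(g<.03)];print('spigot',fit(Q,.0175,[.511,.022]))
Q=X[(X[...,2]>.014)&(X[...,2]<.026)&(g<.04)];print('shoulder',fit(Q,.034,[.511,.022]))
```

```text
cell low band (array([0.5136, 0.0251]), 64, np.float64(0.0017))
spigot (array([0.511 , 0.0215]), 99, np.float64(0.0013))
shoulder (array([0.5117, 0.0215]), 102, np.float64(0.0015))
```

Emit:
play_rows(
  angular=[
    [0,0,0],
    [0,0,0],
    [0,0,0],
    [0,0,0],
    [0,0,0],
    [0,0,0],
    [0,0,0],
    [0,0,0],
    [0,0,0],
  ],
  travel=[
    [-1.5,-1.1,0],
    [-1.5,-1.1,0],
    [0,0,10],
    [0,0,10],
    [0,0,5],
    [0,0,5],
    [0,0,5],
    [0,0,3],
    [0,0,0],
  ],
  claw=[0,0,0,0,0,0,0,0,0],
)

```text
time_s: 15.5
tool_pos: [0.5121, 0.0199, 0.0762]
eef_rot: [-1.946, -2.465, -0.003]
force: [3.6, 11.1, -6.8]
finger_gap: 0.053
grasp_force: 63.8
```

Run:
```python
from h import *
T,s=cur();print(T.round(4),s['force'],s['moment'],s['joints'].round(2),s['finger_gap'])
```

```text
[[-2.322e-01  9.727e-01  4.000e-04  5.121e-01]
 [ 9.727e-01  2.322e-01  2.100e-03  1.990e-02]
 [ 1.900e-03  9.000e-04 -1.000e+00  7.620e-02]
 [ 0.000e+00  0.000e+00  0.000e+00  1.000e+00]] [ 3.63696221 11.10390575 -6.75276556] [ 2.43148101 -0.84807623 -0.07540233] [-0.53  0.48  0.53  2.03 -0.37  0.72  0.46] 0.05302772220890621
```

Emit:
play_rows(
  angular=[
    [0,0,0],
    [0,0,0],
    [0,0,0],
    [0,0,0],
    [0,0,0],
    [0,0,0],
  ],
  travel=[
    [1.4,0.7,0],
    [0,0,2],
    [0,0,2],
    [0,0,2],
    [0,0,2],
    [0,0,0],
  ],
  claw=[0,0,0,0,0,0],
)

```text
time_s: 16.1
tool_pos: [0.5122, 0.0201, 0.0686]
eef_rot: [-1.948, -2.465, -0.001]
force: [1.2, 5.6, -3.3]
finger_gap: 0.0528
grasp_force: 64.2
```

Run:
```python
from h import *
T,s=cur();print(T.round(4),s['force'],s['moment'],s['joints'].round(2),s['finger_gap'])
```

```text
[[-2.311e-01  9.729e-01  3.000e-04  5.122e-01]
 [ 9.729e-01  2.311e-01  9.000e-04  2.010e-02]
 [ 8.000e-04  5.000e-04 -1.000e+00  6.860e-02]
 [ 0.000e+00  0.000e+00  0.000e+00  1.000e+00]] [ 1.1792861   5.6455479  -3.27570531] [ 1.30486542 -0.26417194 -0.02348004] [-0.52  0.5   0.52  2.03 -0.38  0.71  0.47] 0.05284315386014226
```

Emit:
play_rows(
  angular=[
    [0,0,0],
    [0,0,0],
    [0,0,0],
    [0,0,0],
  ],
  travel=[
    [0.9,0.2,1],
    [0,0,1.5],
    [0,0,1],
    [0,0,0],
  ],
  claw=[0,0,0,0],
)

```text
time_s: 16.5
tool_pos: [0.5123, 0.0205, 0.0654]
eef_rot: [1.948, 2.464, 0.001]
force: [-1.5, 1.9, 4.8]
finger_gap: 0.0531
grasp_force: 65.1
```

Emit:
play_rows(
  angular=[
    [0,0,0.05],
    [0,0,0.05],
    [0,0,0.05],
    [0,0,0.05],
    [0,0,0.05],
    [0,0,0.05],
    [0,0,0],
  ],
  travel=[
    [0,0,0.7],
    [0,0,0],
    [0,0,0],
    [0,0,0],
    [0,0,0],
    [0,0,0],
    [0,0,0],
  ],
  claw=[0,0,0,0,0,0,0],
)

```text
time_s: 17.2
tool_pos: [0.5131, 0.0205, 0.0663]
eef_rot: [2.297, 2.143, 0.004]
force: [-9.7, 2.0, 40.7]
finger_gap: 0.0535
grasp_force: 68.5
```

```bash
cat > q.py <<'E'
from h import *
T,s=cur();print('yaw y',np.degrees(np.arctan2(T[1,1],T[0,1])).round(2),'tilt',T[:2,2].round(4),'f',s['force'].round(1),'m',s['moment'].round(2),s['joints'].round(2),T[:3,3].round(4))
E
python3 q.py
```

```text
yaw y -3.98 tilt [0.0023 0.0017] f [-9.7  2.  40.7] m [ 0.46  2.49 -0.32] [-0.58  0.52  0.59  2.03 -0.44  0.71  0.23] [0.5131 0.0205 0.0663]
```

Emit:
play_rows(
  angular=[
    [0,0,0],
    [0,0,0.05],
    [0,0,0.05],
    [0,0,0.05],
    [0,0,0.05],
    [0,0,0],
  ],
  travel=[
    [0,0,-1.2],
    [0,0,0],
    [0,0,0],
    [0,0,0],
    [0,0,0],
    [0,0,0],
  ],
  claw=[0,0,0,0,0,0],
)

```text
time_s: 17.8
tool_pos: [0.5129, 0.0203, 0.0667]
eef_rot: [2.499, 1.902, 0.003]
force: [-2.6, -0.4, 19.0]
finger_gap: 0.0524
grasp_force: 66.2
```

```bash
python3 q.py
```

```text
yaw y -15.44 tilt [0.0019 0.0007] f [-2.6 -0.4 19. ] m [ 0.13  0.88 -0.22] [-0.62  0.53  0.65  2.03 -0.48  0.72  0.06] [0.5129 0.0203 0.0667]
```

Emit:
play_rows(
  angular=[
    [0,0,0.05],
    [0,0,0.05],
    [0,0,0.05],
    [0,0,0.05],
    [0,0,0.05],
    [0,0,0.05],
    [0,0,0],
  ],
  travel=[
    [0,0,0],
    [0,0,0],
    [0,0,0],
    [0,0,0],
    [0,0,0],
    [0,0,0],
    [0,0,0],
  ],
  claw=[0,0,0,0,0,0,0],
)

```text
time_s: 18.5
tool_pos: [0.5128, 0.0203, 0.0667]
eef_rot: [2.756, 1.508, 0.003]
force: [-3.5, -0.4, 19.8]
finger_gap: 0.0531
grasp_force: 66.4
```

```bash
python3 q.py
```

```text
yaw y -32.63 tilt [0.0017 0.0006] f [-3.5 -0.4 19.8] m [ 0.12  1.02 -0.19] [-0.67  0.56  0.72  2.04 -0.54  0.74 -0.18] [0.5128 0.0203 0.0667]
```

Emit:
play_rows(
  angular=[
    [0,0,0.05],
    [0,0,0.05],
    [0,0,0.05],
    [0,0,0.05],
    [0,0,0.05],
    [0,0,0.05],
    [0,0,0],
  ],
  travel=[
    [0,0,0],
    [0,0,0],
    [0,0,0],
    [0,0,0],
    [0,0,0],
    [0,0,0],
    [0,0,0],
  ],
  claw=[0,0,0,0,0,0,0],
)

```text
time_s: 19.2
tool_pos: [0.5129, 0.0203, 0.0667]
eef_rot: [2.95, 1.079, 0.003]
force: [-3.0, 0.3, 18.7]
finger_gap: 0.0534
grasp_force: 66.4
```

```bash
python3 q.py
```

```text
yaw y -49.82 tilt [0.0019 0.0006] f [-3.   0.3 18.7] m [ 0.18  0.84 -0.19] [-0.73  0.59  0.79  2.04 -0.61  0.76 -0.43] [0.5129 0.0203 0.0667]
```

Emit:
play_rows(
  angular=[
    [0,0,0.05],
    [0,0,0.05],
    [0,0,0.05],
    [0,0,0.05],
    [0,0,0.05],
    [0,0,0.05],
    [0,0,0],
  ],
  travel=[
    [0,0,0],
    [0,0,0],
    [0,0,0],
    [0,0,0],
    [0,0,0],
    [0,0,0],
    [0,0,0],
  ],
  claw=[0,0,0,0,0,0,0],
)

```text
time_s: 19.9
tool_pos: [0.5122, 0.0205, 0.0658]
eef_rot: [3.078, 0.628, 0.001]
force: [0.5, 1.1, -2.2]
finger_gap: 0.0529
grasp_force: 64.2
```

```bash
python3 q.py
```

```text
yaw y -66.93 tilt [0.0004 0.    ] f [ 0.5  1.1 -2.2] m [ 0.08 -0.17 -0.07] [-0.78  0.62  0.87  2.04 -0.67  0.79 -0.67] [0.5122 0.0205 0.0658]
```

The contact force vanished and z dropped, so the keyways have met the pins. Pushing down.

Emit:
play_rows(
  angular=[
    [0,0,0],
    [0,0,0],
    [0,0,0],
    [0,0,0],
  ],
  travel=[
    [0,0,1],
    [0,0,2],
    [0,0,2],
    [0,0,0],
  ],
  claw=[0,0,0,0],
)

```text
time_s: 20.3
tool_pos: [0.5123, 0.0209, 0.0606]
eef_rot: [-3.077, -0.631, -0.001]
force: [3.0, 2.7, -5.4]
finger_gap: 0.0532
grasp_force: 64.0
```

```bash
python3 q.py
```

```text
yaw y -66.83 tilt [0.0005 0.0007] f [ 3.   2.7 -5.4] m [ 0.65 -0.91 -0.12] [-0.77  0.63  0.86  2.04 -0.68  0.78 -0.66] [0.5123 0.0209 0.0606]
```

Emit:
play_rows(
  angular=[
    [0,0,0],
    [0,0,0],
    [0,0,0],
    [0,0,0],
    [0,0,0],
    [0,0,0],
  ],
  travel=[
    [0,0,2],
    [0,0,2],
    [0,0,2],
    [0,0,2],
    [0,0,1],
    [0,0,0],
  ],
  claw=[0,0,0,0,0,0],
)

```text
time_s: 20.9
tool_pos: [0.5124, 0.0208, 0.0519]
eef_rot: [-3.077, -0.63, -0.002]
force: [1.8, 2.9, 4.7]
finger_gap: 0.0532
grasp_force: 64.9
```

```bash
python3 q.py
```

```text
yaw y -66.86 tilt [0.0008 0.0008] f [1.8 2.9 4.7] m [ 0.81 -0.49 -0.09] [-0.76  0.64  0.84  2.04 -0.7   0.77 -0.65] [0.5124 0.0208 0.0519]
```

Emit:
play_rows(
  angular=[
    [0,0,0],
    [0,0,0],
    [0,0,0],
    [0,0,0],
  ],
  travel=[
    [0,0,1],
    [0,0,0.7],
    [0,0,0.5],
    [0,0,0],
  ],
  claw=[0,0,0,0],
)

```text
time_s: 21.3
tool_pos: [0.5125, 0.0209, 0.0502]
eef_rot: [-3.077, -0.63, -0.002]
force: [-2.0, 5.4, 17.6]
finger_gap: 0.053
grasp_force: 66.5
```

```bash
python3 q.py
```

```text
yaw y -66.86 tilt [0.001  0.0014] f [-2.   5.4 17.6] m [ 0.88  0.53 -0.11] [-0.75  0.64  0.84  2.04 -0.7   0.76 -0.65] [0.5125 0.0209 0.0502]
```

Emit:
play_rows(
  angular=[
    [0,0,0],
    [0,0,0],
    [0,0,0],
    [0,0,0],
  ],
  travel=[
    [0,0,0.6],
    [0,0,0],
    [0,0,0],
    [0,0,0],
  ],
  claw=[0,0,0,0],
)

```text
time_s: 21.7
tool_pos: [0.5126, 0.0209, 0.0502]
eef_rot: [-3.076, -0.629, -0.003]
force: [-8.1, 6.6, 37.0]
finger_gap: 0.0535
grasp_force: 68.2
```

```bash
python3 q.py
python3 - <<'E'
from h import *
snap('scene','s6');snap('top','t6')
f=lambda n,u,v,w,h:cv2.resize(cv2.imread(f'pics/{n}.png')[v:v+h,u:u+w],(390,300),interpolation=cv2.INTER_CUBIC)
cv2.imwrite('pics/j6.png',np.hstack([f('s6',146,160,104,80),cv2.resize(cv2.imread('pics/t6.png')[100:330,130:430],(390,300))]))
E
```

```text
yaw y -66.87 tilt [0.0012 0.0021] f [-8.1  6.6 37. ] m [ 1.01  1.82 -0.17] [-0.75  0.64  0.84  2.04 -0.7   0.76 -0.65] [0.5126 0.0209 0.0502]
```

View pics/j6.png

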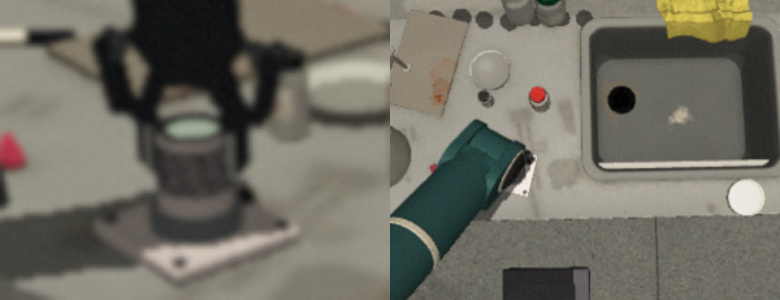

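The scene crop shows the cell seated flush on the shoulder, with no gap at (195,215), and still gripped. TCP z stopped hard at 0.0502 m as predicted. I ease the push a little and hand in.

Emit:
play_rows(
  angular=[
    [0,0,0],
    [0,0,0],
    [0,0,0],
  ],
  travel=[
    [0,0,-0.3],
    [0,0,0],
    [0,0,0],
  ],
  claw=[0,0,0],
)

```text
time_s: 22.1
tool_pos: [0.5126, 0.0209, 0.0502]
eef_rot: [-3.076, -0.63, -0.002]
force: [-5.5, 5.3, 26.1]
finger_gap: 0.0532
grasp_force: 67.0
```

```bash
python3 q.py; python3 -c "
from h import *
s=telemetry.state()
if s['force'][2]>15: print(finish_job())"
```

```text
yaw y -66.86 tilt [0.0011 0.0017] f [-5.5  5.3 26.1] m [ 0.96  1.19 -0.12] [-0.75  0.64  0.84  2.04 -0.7   0.76 -0.65] [0.5126 0.0209 0.0502]
the job is handed in; nothing more can be done
None
```

The filter cell is upright over the spigot, keyed onto the pins and pushed home against its spring, still gripped and held with about 26 N. I handed the job in at about 22 s and left the bystanders untouched.

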